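Hang the thread cabinet's lift-off door

ROBOT

A 6-joint arm with a two-finger parallel gripper is mounted at the origin on the work surface. World frame = base frame: x ahead of the robot, y to its left, z up, the work surface at z = 0. Lengths are in m, angles in degrees, forces in N, time in s.
With the tool pointing down it reaches from about 0.375 to 0.75 m from the base axis. Payload 9 kg.
Tool frame: the origin (TCP) lies where the fingers leave the gripper's body, on its centre line; the fingertips stand 73 mm ahead of it and the grasp point (between the pads) lies 54 mm ahead of it (robot.tip_reach is the distance from the TCP to the fingertips, in m); z points along the fingers, y is the line along which they close (so a half turn about z gives the same grasp; the last joint's range is limited). The gripper opens to 85 mm and grips with 20 to 120 N. Pads are 22 mm wide; open, the fingers measure 114 mm over their backs; the gripper's body (76 mm by 85 mm) begins 54 mm behind the grasp point. The pads swing forward as they close: fully open they stand 13 mm farther back than shut.
Start: joints at [-80.713, 5.964, 5.575, 89.605, 0, 77.527], TCP at [0.222, -0.557, 0.304] pointing down, gripper open.
Joint ranges: [-171.21, 171.21], [-48.23, 106.86], [-62.78, 66.21], [-105.2, 120.99], [-86.42, 89.51], [-180, 180]. Speed limits (degrees/s): [127.2, 127.2, 147.25, 180, 180, 180].

INTERFACE

Orientations are given as [roll, pitch, yaw] about the fixed x, y, z axes, in that order (R = Rz(yaw) Ry(pitch) Rx(roll)).
In Python, from plant import robot gives the robot as it stands. Calls block until the motion is done:
- robot.move_pose(position, orientation): joint-space move of the TCP to a pose.
- robot.line_to(position, vel=0.15, rotation=None, guard=None): straight line of the TCP; rotation=None keeps the orientation; vel is the mean speed in m/s. With guard (N) it stops when the force on the tool has changed by that much, and returns True; else False.
- robot.goto_joints(angles): joint-space move.
- robot.set_gripper(opening): finger opening in m; the grip force is fixed at half the most; returns when the fingers have stopped.
- robot.pause(seconds).
- robot.ik(position, orientation): joint angles nearest the present ones, or None.
- robot.observe(): the state.
- robot.grab_frame(name): name is "scene" or "top" or "wrist"; returns the picture (400x640x3 uint8, blue, green, red); there is no depth.
- robot.get_calibration(name): a dict with "vertical_fov" (degrees; the focal length in pixels is half the picture's height over the tangent of half this angle, whatever the lens; pixels are square), "cx", "cy" (the principal point, pixels), "rvec" (rotation vector, rad) and "tvec" (3), from world to camera coordinates, as OpenCV has them. Camera axes: x right, y down, z forward; pixel columns grow to the right and rows downward; lengths in m; the calibration is good to about 2 mm. A picture is of the moment at which its call begins: read the wrist's pose just before it. get_calibration takes no time and is no camera call; for the wrist camera it gives the pose at the moment of the call.
A pose or a line that the arm cannot do raises robot.IKError and nothing moves.
- robot.job_done(): hands the job in; it is judged then, once.
The state is a dict: "time": time; "q": joint angles; "qvel": joint speeds; "joint_torque": joint torques, N m; "tool_pos": TCP position; "tcp_rot": TCP orientation; "ft_force": force on the tool from outside, world axes, zero at the start; "torque": the same for the moment, N m; "gripper_width": finger opening in m; "gripper_force": force on a finger pad.
Only numpy, scipy, OpenCV 4.12 (cv2) and the standard library are available. Lean on these libraries where they do the work, as an engineer would, in place of code of your own. Each camera call takes 0.05 s, during which the arm holds its last target. There are 200 camera calls.

TASK

Lift the little wooden door out of the board rack and hang it on the thread cabinet: lower both hinge knuckles together, right down onto the two pintle pins, then swing the door fully shut against the bumpers and let go. The strip that carries the pins is not set exactly, so feel for them and for the seat; never force or bang the door on the cabinet, and leave everything else on the table where it is.

Things in the scene. Friction and masses are not known exactly. Their poses are not given: they have to be found in the camera images.
- door_center (a point): Centre of the loose cabinet door: light wooden frame 170 wide, 205 tall, 16 thick, thin panel; 0.34-0.61 kg, balanced at mid-width. Steel knob half-way up by the free edge, 20 mm proud of the outside. Axes: x along the width to the free edge (knuckles at the -x edge), y out of the outside (knob) face, z up. Plain top edge 102 mm above this point; solid top rail 32 mm tall.
- knuckle_low (a point): The door's lower hinge knuckle: upright steel tube 20 long, outside diameter 17, hole 10 right through, its axis 11 mm off the door's edge in the mid-plane of its thickness. The point is the centre of the hole's lower mouth, 30 mm above the door's bottom edge. Axes as the door's. Knocks on the knuckles can shift and tilt the door a few mm in the grip; this pose follows.
- knuckle_up (a point): The door's upper hinge knuckle, the same, 120 mm straight above the lower one. The point is the centre of the hole's lower mouth, 150 mm above the door's bottom edge. Axes as the door's.
- free_edge (a point): Point on the door's inside face, half-way up, 10 mm in from the free (knob) edge: 171 mm from the hinge axis along the door. With the door shut it is at x = -78.5 mm in the cabinet's axes. Axes as the door's.
- cabinet: Fixed cabinet 150 deep, 215 wide, 262 tall, open front. Origin: under its centre; x to its back, y along the front, z up. Face at x -75, two 3.5 mm bumpers at its +y side. Two pintle pins (diameter 6.4, flat top, 22 tall over a shoulder) at x -86.5, nominally y -90, shoulders z 60 and 180. Both are on one strip in slots: together up to 5 mm off in y and in z, but rigid: feel for them.
- rack: Fixed wooden board rack, base 160 x 200 x 12 mm with two slots side by side at x = -29 and x = +29 mm in its axes. Each slot runs along y between two pairs of dowels (diameter 8, up to 84 mm above the table, 19 mm free width). The door stands upright on its bottom edge in one slot, a cork board in the other. Origin: centre of the base's underside, z up.
- board_center (a point): Centre of a loose cork macrame board, 180 x 16 x 100 mm tall, upright in the rack's other slot. A bystander.
- reel_big: Loose big thread reel standing on the blue mat, diameter 60, 85 tall; origin at the centre of its underside. A bystander.
- reel_small: Loose small thread reel standing on the blue mat, diameter 42, 65 tall; origin at the centre of its underside. A bystander.
- dish: Loose terracotta bead dish, diameter 84, 34 tall; origin at the centre of its underside. A bystander.
- scissors: Loose scissors lying on the blue mat, 180 long, about 10 tall; origin by their pivot. A bystander.
- marker: Loose pen lying on the table, 130 x 12 x 12 mm; origin under its middle. A bystander.
Things that resemble listed ones, but are neither listed nor needed, are in the scene too. Of the things like the part that bears door_center, leave any that is red; of the rest the larger one is meant.

How it is judged (in metres and radians):
On the way:
1. both knuckles are right down on the pintle pins (x of knuckle_low in the frame of cabinet between -0.0905 and -0.0825 m and y of knuckle_low in the frame of cabinet between -0.098 and -0.082 m and z of knuckle_low in the frame of cabinet between 0.0535 and 0.0665 m and x of knuckle_up in the frame of cabinet between -0.0905 and -0.0825 m and y of knuckle_up in the frame of cabinet between -0.098 and -0.082 m and z of knuckle_up in the frame of cabinet between 0.1735 and 0.1865 m), for 0.2 s.
At the end, for the whole second after the job is handed in: Both knuckles sit on the pins (each lower mouth within 6.5 mm of the pins' nominal shoulder height, 4 mm in x and 8 mm in y in the cabinet's axes), the door's free edge is within 4 mm of the bumpers, the door is upright (0.06 rad), carried by the cabinet and at rest (all of step 1 and x of free_edge in the frame of cabinet above -0.0825 m and angle between door_center's own z axis and vertical below 0.06 rad and contact force between door and cabinet above 2 N and linear speed of door below 0.02 m/s); the robot touches nothing.
It fails at once if the door is forced or banged against the cabinet (more than 35 N) (contact force between door and cabinet above 35 N).
It fails at once if another loose thing is moved by more than 30 mm (distance of any of board_center, reel_big, reel_small, dish, scissors, marker from where it was at the start of the episode above 0.03 m).
It also fails if it takes over 72 s, if anything falls off the work surface, if the arm or the gripper's body presses on something with over 40 N, if the wrist force passes 120 N, or if a joint passes its speed limit or range.

## Working session

There is one attempt and no reset: what is moved stays moved. The work goes in short steps, each a Python script; the robot and the scene stay as the last script left them, time stands still between calls to the robot, and variables do not carry over. Pictures are saved under pics/ and viewed, at most 10 in all, crops included, and the job is handed in when it is done.

```bash
mkdir -p pics; ls; python3 - <<'E'
from plant import robot
import cv2
for n in ("scene","top"):
    cv2.imwrite(f"pics/{n}0.png",robot.grab_frame(n)); print(n,robot.get_calibration(n))
print(robot.get_calibration("wrist")); print(robot.observe())
E
```

```text
pics
scene {'vertical_fov': 57.941057545241286, 'cx': 317.8337549667188, 'cy': 204.68450248026085, 'rvec': array([ 2.12915101,  1.30570637, -0.50790877]), 'tvec': array([-0.34927725, -0.26022079,  1.28561138])}
top {'vertical_fov': 46.6450875466206, 'cx': 324.5563623170125, 'cy': 195.44557315888397, 'rvec': array([ 2.16549846, -2.22755926,  0.06514129]), 'tvec': array([0.12278851, 0.54272299, 1.09553444])}
{'vertical_fov': 61.589322088826876, 'cx': 311.0843932328359, 'cy': 208.55593390411107, 'rvec': array([-2.36273613,  1.60103858,  0.2695604 ]), 'tvec': array([-0.59974588, -0.04227979,  0.3802225 ])}
{'time': 0.1, 'q': array([-8.07144296e+01,  5.99545520e+00,  5.53333310e+00,  8.96074213e+01,
        1.48566098e-03,  7.75258999e+01]), 'qvel': array([ 0.054315  , -0.08968066,  0.11048361,  0.03000343,  0.08454108,
       -0.0064603 ]), 'joint_torque': array([ 5.44834358e-03, -5.58205533e+01,  5.04720354e+01,  1.33298148e-02,
       -3.44270438e-04,  2.23661324e-06]), 'tool_pos': array([ 0.22239894, -0.55702376,  0.30321488]), 'tcp_rot': array([-1.79932419e+02, -1.64718512e-02,  2.17596599e+01]), 'ft_force': array([-0.40772391, -0.34916199,  0.03523858]), 'torque': array([0.00288503, 0.01325151, 0.03126887]), 'gripper_force': 0.0, 'gripper_width': 0.08528101661043372}
```

View pics/scene0.png

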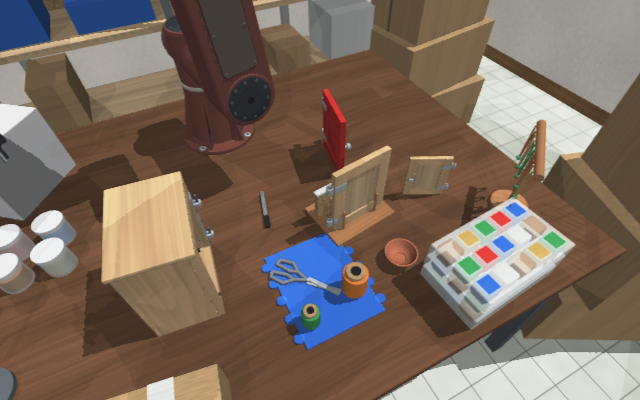

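View pics/top0.png

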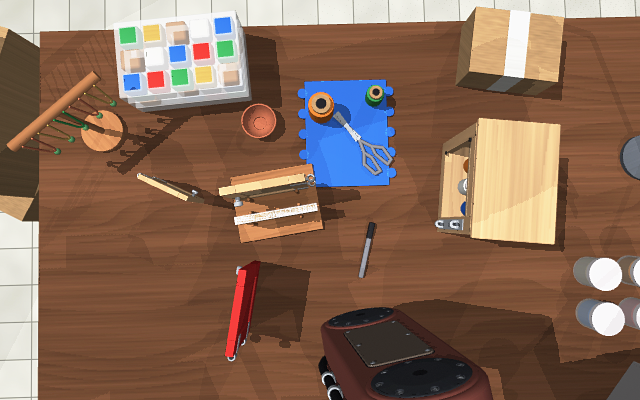

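Candidates: red door (scene 335,130; top 243,310) is excluded. The small wooden door is at scene 430,175 / top 167,187. The larger wooden door, in the rack, is at scene 362,190 / top 268,180 and is the one I choose. The cabinet is at top 500,180, with its pins near 445,225. Next I check this choice in close crops.

```bash
cat > h.py <<'E'
import numpy as np, cv2
from plant import robot
def cal(n):
    c=robot.get_calibration(n); f=200/np.tan(np.radians(c["vertical_fov"]/2))
    K=np.array([[f,0,c["cx"]],[0,f,c["cy"]],[0,0,1]]); R=cv2.Rodrigues(np.array(c["rvec"]))[0]
    return K,R,np.array(c["tvec"])
def pt(n,u,v,z,C=None):
    "pixel -> world point on plane z"
    K,R,t=C or cal(n); o=-R.T@t; d=R.T@np.linalg.solve(K,[u,v,1]); return o+d*(z-o[2])/d[2]
def px(n,p,C=None):
    K,R,t=C or cal(n); q=K@(R@np.array(p)+t); return q[:2]/q[2]
def crop(img,x0,x1,y0,y1,s,name):
    c=cv2.resize(img[y0:y1,x0:x1],None,fx=s,fy=s,interpolation=cv2.INTER_CUBIC)
    for u in range((x0+9)//10*10,x1,10):
        cv2.putText(c,str(u),(int((u-x0)*s),8),0,.3,(0,0,255),1); cv2.line(c,(int((u+.5-x0)*s),10),(int((u+.5-x0)*s),16),(0,0,255),1)
    for v in range((y0+9)//10*10,y1,10):
        cv2.putText(c,str(v),(0,int((v+.5-y0)*s)+3),0,.3,(0,0,255),1); cv2.line(c,(20,int((v+.5-y0)*s)),(26,int((v+.5-y0)*s)),(0,0,255),1)
    cv2.imwrite(name,c)
E
python3 - <<'E'
from h import *
im=cv2.imread("pics/top0.png")
crop(im,210,340,150,250,6,"pics/toprack.png")
crop(im,425,570,110,255,4,"pics/topcab.png")
for n in("top","scene"):
    K,R,t=cal(n); print(n,"cam at",-R.T@t)
E
```

```text
top cam at [0.48631839 0.11427992 1.12261102]
scene cam at [ 1.09045469 -0.13850092  0.79638693]
```

View pics/toprack.png

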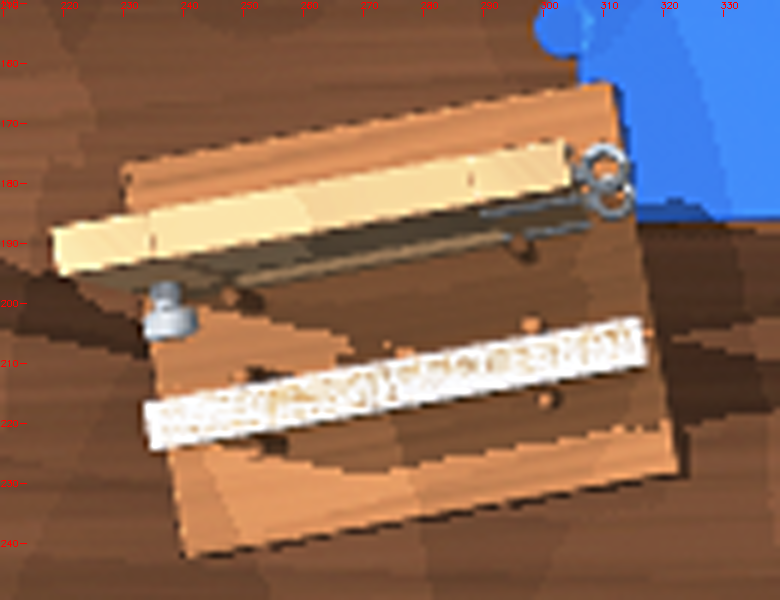

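View pics/topcab.png

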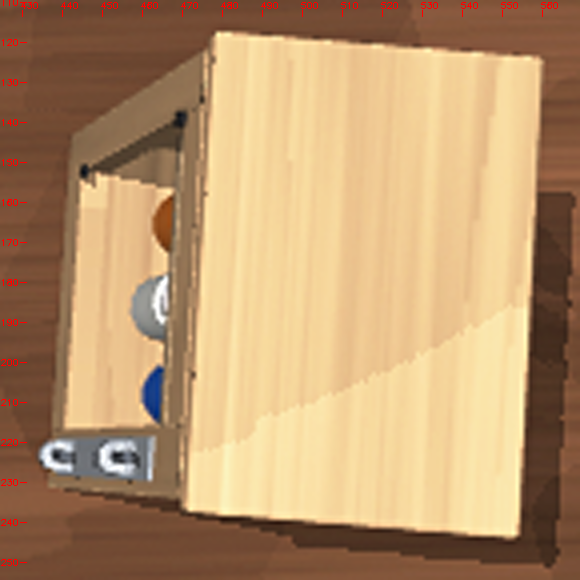

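```bash
cat > m1.py <<'E'
from h import *
def rect(uv,z,L,W):
    P=np.array([pt("top",u-.5,v-.5,z)[:2] for u,v in uv]); c=P.mean(0)
    a=np.diff(P,axis=0); print("sides mm",np.linalg.norm(np.vstack([a,P[0]-P[3]]),axis=1)*1e3,"want",L,W)
    return P,c
# door top: left-up, right-up, right-low, left-low (left = +y world = free edge)
f=lambda X,Y:(210+X/6,150+Y/6)
P,c=rect([f(52,229),f(569,140),f(572,186),f(62,276)],.217,170,16)
d=(P[0]-P[1]+P[3]-P[2]); print("door c",c,"yaw(x axis)",np.degrees(np.arctan2(d[1],d[0])))
g=lambda X,Y:(425+X/4,110+Y/4)
P,c=rect([g(215,32),g(541,58),g(518,537),g(184,510)],.262,150,215)
d1=(P[1]-P[0]+P[2]-P[3]); d2=P[0]-P[3]+P[1]-P[2]
print("cab c",c,"yaw",np.degrees(np.arctan2(d1[1],d1[0])),np.degrees(np.arctan2(d2[1],d2[0]))-90)
x=d1/np.linalg.norm(d1);y=np.array([-x[1],x[0]])
h=c-.0865*x-.09*y; print("pins nominal",h, "pin shoulders px", px("top",[*h,.18]),px("top",[*h,.06]))
P,c=rect([f(122,164),f(612,82),f(683,470),f(186,557)],.012,200,160); print("rack",c)
E
python3 m1.py
```

```text
sides mm [170.84521771  15.10707361 168.500122    15.71477775] want 170 16
door c [0.56071016 0.23067273] yaw(x axis) 98.32674081334626
sides mm [153.55995603 224.58310126 155.14451684 224.39994296] want 150 215
cab c [ 0.55118987 -0.24808717] yaw -96.20765709208017 -96.12018413407449
pins nominal [ 0.47107102 -0.15236246] pin shoulders px [453.84801764 224.27280645] [439.01379022 223.84569688]
sides mm [198.74414775 157.84772827 200.33891996 158.94476711] want 200 160
rack [0.53265145 0.22332306]
```

```bash
python3 - <<'E'
from h import *
from scipy.spatial.transform import Rotation as Ro
s=robot.observe(); T=Ro.from_euler("xyz",s["tcp_rot"],degrees=True).as_matrix()
K,R,t=cal("wrist"); print("cam in tool",T.T@(-R.T@t-s["tool_pos"])); print("cam axes (cols x,y,z) in tool\n",(T.T@R.T).round(3))
for p,yaw in (([.56,.23,.42],-81.7),([.44,-.13,.42],-81.7),([.40,-.12,.40],-81.7),([.46,-.057,.274],-81.7),([.46,-.057,.40],-81.7),([.53,-.10,.4],-130)):
    print(p,yaw,robot.ik(p,[180,0,yaw]))
E
```

```text
cam in tool [ 8.41213901e-02  9.85913607e-05 -6.96094277e-02]
cam axes (cols x,y,z) in tool
 [[-0.    -0.945 -0.327]
 [ 1.    -0.     0.001]
 [-0.001 -0.327  0.945]]
[0.56, 0.23, 0.42] -81.7 [  9.96733158  10.81338647  23.14101046 102.32762398   0.
 -88.33266842]
[0.44, -0.13, 0.42] -81.7 [ -32.86794954  -14.84278624   -1.94334305  102.89944319    0.
 -131.16794954]
[0.4, -0.12, 0.4] -81.7 [ -34.77870771  -22.86209828  -10.48065917  102.38143911    0.
 -133.07870771]
[0.46, -0.057, 0.274] -81.7 [ -23.30006599  -18.44679406  -20.33663812   88.11015594    0.
 -121.60006599]
[0.46, -0.057, 0.4] -81.7 [ -23.30006599  -15.01039098   -4.24774454  100.76264645    0.
 -121.60006599]
[0.53, -0.1, 0.4] -130 [-24.58848593  -2.00405902   7.54625034  99.55030936   0.
 -74.58848593]
```

```bash
python3 - <<'E'
from h import *
import pickle
robot.set_gripper(.055)
p=robot.observe()["tool_pos"]; robot.line_to([p[0],p[1],.42],vel=.25)
robot.move_pose([.46,-.03,.42],[180,0,-83]); robot.line_to([.46,-.03,.34],vel=.2); robot.pause(.3)
C={}
C["pin"]=cal("wrist"); i1=robot.grab_frame("wrist"); print(robot.observe()["time"])
robot.line_to([.46,-.03,.42],vel=.25)
robot.move_pose([.561,.231,.42],[180,0,-81.7]); robot.line_to([.561,.231,.35],vel=.2); robot.pause(.3)
C["door"]=cal("wrist"); i2=robot.grab_frame("wrist"); o=robot.observe(); print(o["time"],o["tool_pos"],o["tcp_rot"],o["ft_force"])
pickle.dump(C,open("C.pkl","wb")); cv2.imwrite("pics/pin.png",i1); cv2.imwrite("pics/door.png",i2)
u,v=px("wrist",[.471,-.1524,.202],C["pin"]).astype(int); print("pred",u,v); print(px("wrist",[.5607,.2307,.217],C["door"]))
cv2.imwrite("pics/both.png",np.vstack([cv2.resize(i1,(480,300)),cv2.resize(i2,(480,300))]))
E
```

```text
4.875
7.275 [0.5612623  0.23104948 0.35088838] [-1.79926569e+02  1.59354618e-03 -8.16984582e+01] [ 1.2335156  -0.70626496 -0.011982  ]
pred 318 19
[312.24550795 228.65216997]
```

View pics/both.png

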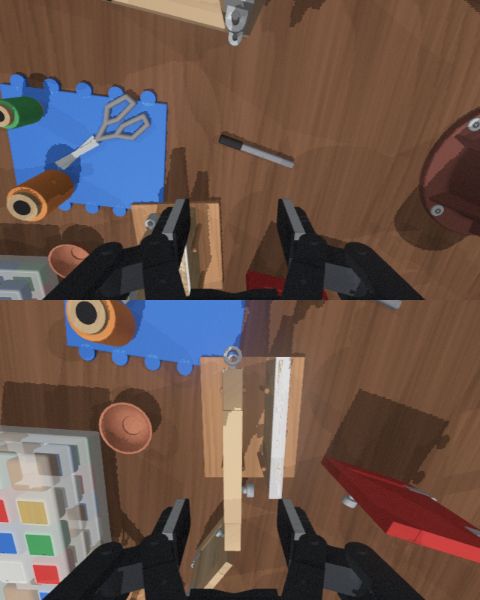

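```bash
python3 - <<'E'
from h import *
crop(cv2.imread("pics/pin.png"),265,365,0,70,8,"pics/pinc.png")
i=cv2.imread("pics/door.png")
E
```

```text
(no output)
```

View pics/pinc.png

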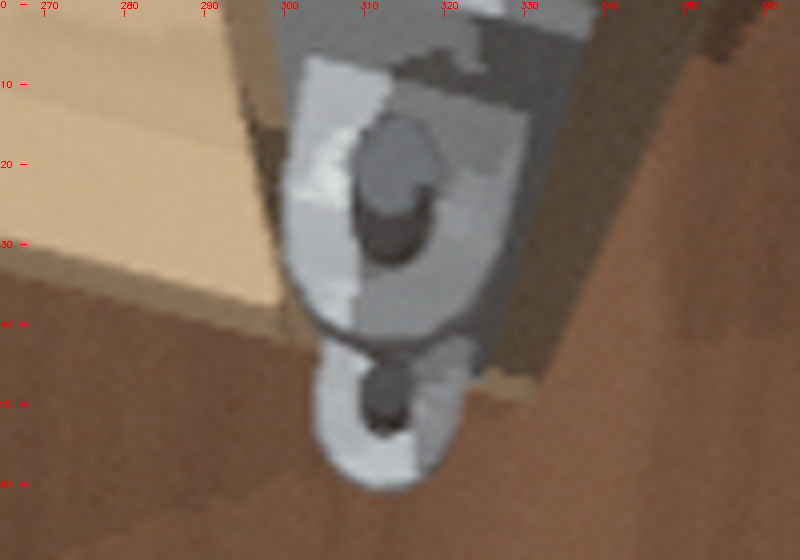

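```bash
python3 - <<'E'
from h import *
import pickle
from scipy.optimize import least_squares
C=pickle.load(open("C.pkl","rb"))["pin"]
obs=np.array([314.1,19.9,313.0,47.4])
f=lambda p:np.r_[px("",[p[0],p[1],p[2]+.202],C),px("",[p[0],p[1],p[2]+.082],C)]-obs
r=least_squares(f,[.471,-.152,0],x_scale=.01); print("pin xy dz",r.x,"res px",r.fun)
print("with dz=0:",pt("",314.1,19.9,.202,C),pt("",313,47.4,.082,C))
o=robot.observe()["tool_pos"]; 
print("guard",robot.line_to([.561,.231,.257],vel=.08,guard=8))
robot.set_gripper(0); s=robot.observe(); print(s["gripper_width"],s["gripper_force"],s["tool_pos"],s["ft_force"])
print(robot.line_to([.561,.231,.277],vel=.06,guard=15)); robot.line_to([.561,.231,.40],vel=.15)
robot.pause(.3); C2=cal("wrist"); i=robot.grab_frame("wrist"); s=robot.observe(); print(s)
pickle.dump((C2,s),open("C2.pkl","wb")); cv2.imwrite("pics/held.png",i)
cv2.imwrite("pics/held2.png",cv2.resize(i[:,200:430],None,fx=1.5,fy=1.5,interpolation=2))
E
```

```text
pin xy dz [ 0.47369345 -0.15266697 -0.00396441] res px [-0.0570825  -0.00197461  0.09145612  0.00316367]
with dz=0: [ 0.47359999 -0.15194763  0.202     ] [ 0.47373475 -0.15219795  0.082     ]
guard False
0.014907630689869611 59.39017474651337 [0.56123466 0.2310372  0.2574215 ] [-0.47897398  0.40399327  3.32094831]
False
{'time': 10.8167, 'q': array([ 1.00457640e+01,  1.00194319e+01,  2.00560808e+01,  1.00071736e+02,
       -2.81549162e-04, -8.82536013e+01]), 'qvel': array([ 0.03935802,  0.00476558,  0.22528894, -0.03279889,  0.06989587,
       -0.01388435]), 'joint_torque': array([-5.02645664e-03, -5.96233642e+01,  5.05467510e+01,  5.11302598e-03,
       -4.72661370e-03, -4.59711271e-05]), 'tool_pos': array([0.56089478, 0.2309796 , 0.39960419]), 'tcp_rot': array([ 1.79964938e+02, -1.35072426e-03, -8.17006342e+01]), 'ft_force': array([-0.75442092, -0.20201283, -3.88159592]), 'torque': array([ 0.00319283,  0.00748774, -0.03990994]), 'gripper_force': 59.03261661529541, 'gripper_width': 0.015329134189498122}
```

View pics/held2.png

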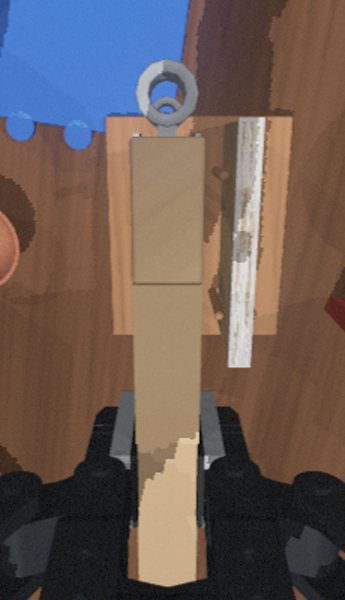

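```bash
python3 - <<'E'
from h import *
import pickle
from scipy.spatial.transform import Rotation as Ro
C,s=pickle.load(open("C2.pkl","rb")); T=Ro.from_euler("xyz",s["tcp_rot"],degrees=True).as_matrix()
for name,X,Y,z in (("knTop outer",167.5,91.5,.0),("door near edge mid",168.5,136.5,.035)):
    q=pt("",200+X/1.5-.5,Y/1.5-.5,.3246+z,C); print(name,q,"tool",T.T@(q-s["tool_pos"]))
# pin at hang: where does the pin image vs knuckle sit
E
```

```text
knTop outer [0.57450578 0.1354348  0.3246    ] tool [0.09650711 0.00027708 0.07500665]
door near edge mid [0.57269986 0.14669667 0.3596    ] tool [0.08510333 0.00045991 0.04000648]
```

```bash
cat >> h.py <<'E'
PSI=-96.2; X=np.array([np.cos(np.radians(PSI)),np.sin(np.radians(PSI)),0]); Y=np.array([-X[1],X[0],0]) # cabinet axes in world
PIN=np.array([.4737,-.1522,0]); KN=np.array([.0965,.0003])   # pin axis; knuckle axis in tool xy
def tcp(dx,dy,z,psi=PSI,pin=None):
    "TCP so that the knuckle axis is at pin + dx*X + dy*Y (cabinet axes)"
    a=np.radians(psi); x=np.array([np.cos(a),np.sin(a),0]); y=np.array([x[1],-x[0],0])
    p=(PIN if pin is None else pin)+dx*X+dy*Y-KN[0]*x-KN[1]*y; p[2]=z; return p
E
python3 - <<'E'
from h import *
import pickle
robot.move_pose(tcp(-.045,0,.40),[180,0,PSI]); print(robot.observe()["time"])
print(robot.line_to(tcp(-.045,0,.306),vel=.1,guard=10))
print(robot.line_to(tcp(-.015,0,.306),vel=.06,guard=5)); robot.pause(.3)
C=cal("wrist"); i=robot.grab_frame("wrist"); s=robot.observe(); print(s["time"],s["tool_pos"],s["tcp_rot"],s["ft_force"],s["torque"])
pickle.dump((C,s),open("C3.pkl","wb")); cv2.imwrite("pics/near.png",i); crop(i,260,360,0,100,6,"pics/nearc.png")
E
```

```text
11.8083
False
False
13.9 [ 0.48605994 -0.04117979  0.30602485] [-1.79997597e+02  7.79845351e-05 -9.61768789e+01] [-0.07189297 -0.20763796 -3.2672847 ] [-0.00543913 -0.03062767 -0.01215811]
```

View pics/nearc.png

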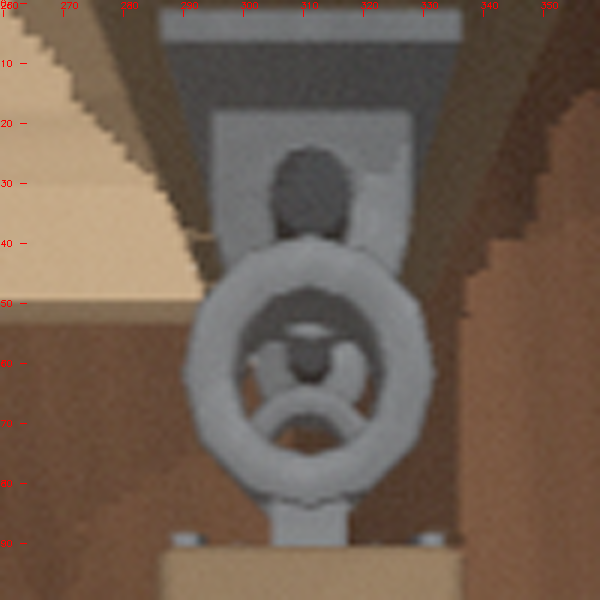

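```bash
python3 - <<'E'
from h import *
import pickle
C,s=pickle.load(open("C3.pkl","rb"))
k=pt("",311,61.2,s["tool_pos"][2]-.075,C); print("kn",k)
for z in(.207,.202,.198):
    p=pt("",311.5,30.7,z,C); d=p-k; print(z,p,"pin-kn cab x,y",d@X,d@Y)
p=pt("",311.5,9/6*0+18.5,.18,C)
E
```

```text
kn [ 0.47560531 -0.13688703  0.23102485]
0.207 [ 0.47381839 -0.15133616  0.207     ] pin-kn cab x,y 0.014557597712511094 -0.0002159725094174128
0.202 [ 0.47372874 -0.15211351  0.202     ] pin-kn cab x,y 0.015340086704493298 -0.0002211496865670464
0.198 [ 0.47365701 -0.15273539  0.198     ] pin-kn cab x,y 0.01596607789807909 -0.00022529142828677244
```

```bash
python3 - <<'E'
from h import *
print(robot.line_to(tcp(.0003,-.0002,.306),vel=.02,guard=5)); robot.pause(.2)
s=robot.observe(); print(s["tool_pos"],s["ft_force"],s["torque"])
g=robot.line_to(tcp(.0003,-.0002,.266),vel=.012,guard=4)
s=robot.observe(); print(g,s["time"],s["tool_pos"],s["ft_force"],s["torque"],"knlow z",s["tool_pos"][2]-.215)
E
```

```text
False
[ 0.48421333 -0.05648017  0.3060101 ] [ 0.19100666 -0.08648605 -3.22070498] [ 0.00986508 -0.00402172  0.00384579]
True 17.2083 [ 0.48417894 -0.05638097  0.27670179] [0.67898352 1.59043712 4.90485016] [-0.05072078 -0.06731974  0.01009845] knlow z 0.061701789439078475
```

```bash
python3 - <<'E'
from h import *
z=.2764
robot.line_to(tcp(.0003,-.0002,z),vel=.01); robot.pause(.2); s=robot.observe(); print(s["tool_pos"],s["ft_force"],s["torque"])
print(robot.ik(tcp(.0003,-.0002,z,PSI-60),[180,0,PSI-60]))
for k in range(1,11):
    psi=PSI-6*k
    g=robot.line_to(tcp(.0003,-.0002,z,psi),vel=.04,rotation=[180,0,psi],guard=9)
    s=robot.observe(); print(k,g,s["tool_pos"].round(4),s["tcp_rot"][2].round(1),s["ft_force"].round(1),s["torque"].round(2))
    if g: break
print(s["time"])
E
```

```text
[ 0.48434956 -0.05657846  0.27675262] [1.1552027  2.22781916 4.72094039] [-0.07975832 -0.00535534  0.05370617]
[-24.51564838   1.05758648  -2.3750446   86.56736892   0.
 -48.31564838]
1 False [ 0.4941 -0.0582  0.2765] -102.2 [-1.2  0.7  4.4] [-0.26  0.31 -0.1 ]
2 False [ 0.5038 -0.0609  0.2765] -108.2 [-1.5  2.1  5.1] [-0.12  0.56 -0.2 ]
3 False [ 0.5131 -0.0645  0.2765] -114.2 [-1.5  3.1  6.2] [-0.02  0.67 -0.2 ]
4 False [ 0.5221 -0.0691  0.2765] -120.2 [-1.4  2.2  6. ] [ 0.07  0.76 -0.24]
5 False [ 0.5304 -0.0746  0.2765] -126.2 [-1.6  2.8  5.4] [ 0.28  0.83 -0.24]
6 False [ 0.5382 -0.081   0.2764] -132.2 [-1.3  4.   6.1] [ 0.29  0.82 -0.23]
7 False [ 0.5454 -0.0881  0.2764] -138.2 [-1.7  3.4  5.3] [ 0.44  0.83 -0.33]
8 False [ 0.5517 -0.096   0.2764] -144.2 [-0.8  3.7  6.4] [ 0.43  0.84 -0.32]
9 False [ 0.5571 -0.1045  0.2764] -150.2 [-0.4  3.1  6.2] [ 0.6   0.79 -0.3 ]
10 False [ 0.5617 -0.1135  0.2764] -156.2 [-0.8  3.   5.8] [ 0.6   0.76 -0.3 ]
21.6583
```

```bash
python3 - <<'E'
from h import *
robot.set_gripper(.042); robot.pause(.2); s=robot.observe(); print(s["gripper_width"],s["ft_force"])
p=s["tool_pos"]; print(robot.line_to([p[0],p[1],.38],vel=.12,guard=10)); robot.pause(.2)
i=robot.grab_frame("wrist"); j=robot.grab_frame("scene"); print(robot.observe()["time"])
cv2.imwrite("pics/rel.png",np.vstack([cv2.resize(i,(480,300)),cv2.resize(j[130:330,60:380],(480,300),interpolation=2)]))
E
```

```text
0.042159429162963835 [ 0.3557132  -0.04400924  0.86872785]
False
23.55
```

View pics/rel.png

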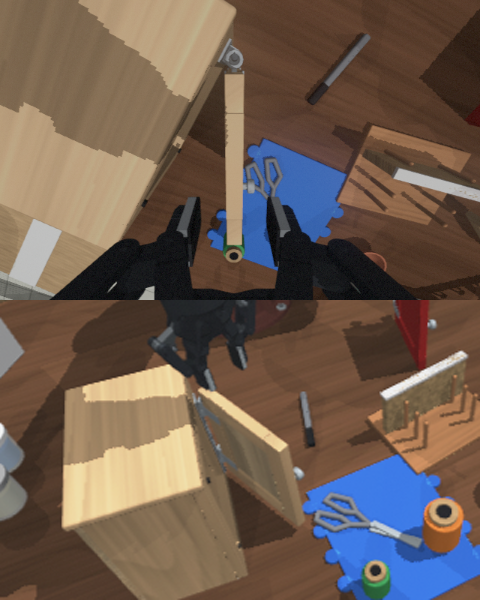

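```bash
python3 - <<'E'
from h import *
def at(dx,dy,z): 
    p=PIN+dx*X+dy*Y; p[2]=z; return p
robot.set_gripper(0); z=.278
robot.move_pose(at(-.125,.145,.36),[180,0,PSI]); robot.line_to(at(-.125,.145,z),vel=.12,guard=10)
print(robot.line_to(at(-.035,.145,z),vel=.04,guard=8)); s=robot.observe(); print((s["tool_pos"]-PIN)@X,s["ft_force"])
robot.pause(.2)
print(robot.line_to(at(-.010,.145,z),vel=.010,guard=5)); s=robot.observe(); print((s["tool_pos"]-PIN)@X,s["ft_force"],s["time"])
E
```

```text
False
-0.03515560435442948 [-0.225612    0.14216585  0.43922945]
True
-0.01993449007332139 [-0.01418576  0.82671082 -0.39208979] 29.825
```

```bash
python3 - <<'E'
from h import *
def at(dx,dy,z): 
    p=PIN+dx*X+dy*Y; p[2]=z; return p
z=.278; robot.pause(.3)
print(robot.line_to(at(-.012,.145,z),vel=.006,guard=8)); s=robot.observe(); print((s["tool_pos"]-PIN)@X,s["ft_force"]@X)
robot.pause(.3); s=robot.observe(); print((s["tool_pos"]-PIN)@X,s["ft_force"]@X)
robot.line_to(at(-.035,.145,z),vel=.02); robot.line_to(at(-.09,.145,z),vel=.08); robot.line_to(at(-.09,.145,.38),vel=.12); robot.pause(.3)
i=robot.grab_frame("wrist"); j=robot.grab_frame("top"); k=robot.grab_frame("scene"); print(robot.observe()["time"])
cv2.imwrite("pics/end.png",np.vstack([cv2.resize(i,(480,300)),np.hstack([cv2.resize(j[100:250,400:520],(240,300),interpolation=2),cv2.resize(k[150:350,80:240],(240,300),interpolation=2)])]))
E
```

```text
True
-0.019760072110568152 -0.5748565479022723
-0.019880012017195064 -0.692698179427395
34.1417
```

View pics/end.png

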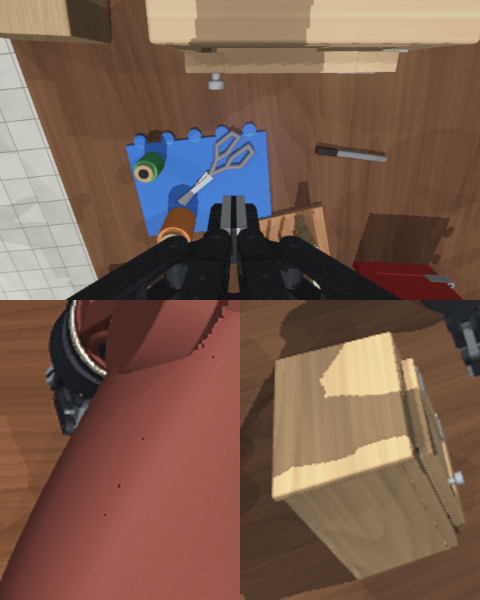

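```bash
python3 - <<'E'
from h import *
C=cal("wrist"); g=cv2.GaussianBlur(cv2.cvtColor(robot.grab_frame("wrist"),6),(3,3),0).astype(float)
def edge(a,b,off,z,w=9):
    # fit a line to strongest |dI/dv| near predicted world edge a->b (cabinet coords rel. pin)
    P=[]
    for t in np.linspace(a,b,40):
        u,v=px("",[*(PIN+off*X+t*Y)[:2],z],C); u=int(round(u)); v0=int(round(v))
        if not(3<v0<390 and 0<=u<640): continue
        r=np.arange(max(1,v0-w),v0+w+1); d=np.abs(g[r+1,u]-g[r-1,u]); k=d.argmax()
        q=pt("",u,r[k],z,C)-PIN; P.append([q@Y,q@X,r[k]-v])
    P=np.array(P); m=np.ones(len(P),bool)
    for _ in range(6):
        c=np.polyfit(P[m,0],P[m,1],1); e=np.abs(P[:,1]-np.polyval(c,P[:,0])); m=e<max(.0008,2*np.median(e[m]))
    print("slope deg",np.degrees(np.arctan(c[0])),"x at y=60,170 mm",np.polyval(c,[.06,.17])*1e3,m.sum(),len(P),"resid",e[m].max()*1e3)
print("door outer top edge (want -8)"); edge(.03,.175,-.008,.2365)
print("door inner top edge (want +8)"); edge(.03,.175,.008,.2365,6)
print("cabinet top front edge"); edge(-.01,.19,.0095,.262,10)
E
```

```text
door outer top edge (want -8)
slope deg -0.11284911910253496 x at y=60,170 mm [-8.48504193 -8.70169696] 39 40 resid 0.5892594472193119
door inner top edge (want +8)
slope deg 1.3479500259059913 x at y=60,170 mm [ 7.93349033 10.52184615] 29 40 resid 0.7901849182646599
cabinet top front edge
slope deg -0.008259500560887232 x at y=60,170 mm [8.3630611  8.34720399] 40 40 resid 3.4258251228711822
```

```bash
python3 -c "
from plant import robot
print(robot.job_done())"
```

```text
the job is handed in; nothing more can be done
None
```

The door is hung on both pintle pins and swung shut against the bumpers, the arm is clear of it, and I handed the job in with the clock at about 34 s of 72 s; the hand-in gave no verdict.

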